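# Turn the pantry's stock sign to refill

### The arm

A 6-joint arm with a two-finger parallel gripper is mounted at the origin on the work surface. World frame = base frame: x ahead of the robot, y to its left, z up, the work surface at z = 0. Lengths are in mm, angles in rad, forces in N, time in s.
With the tool pointing down it reaches from about 350 to 975 mm from the base axis. Payload 7.1 kg.
Tool frame: the origin (TCP) lies between the finger pads; the fingertips stand 17 mm ahead of it and the grasp point (between the pads) lies 2 mm behind it; z points along the fingers, y is the line along which they close (so a half turn about z gives the same grasp; the last joint's range is limited). The gripper opens to 88 mm and grips with 3 to 60 N. Pads are 20 mm wide; open, the fingers measure 115 mm over their backs; the gripper's body (75 mm by 178 mm) begins 61 mm behind the grasp point.
Start: joints at [1.116, 0.423, 1.63, -0, 1.089, -0.019], TCP at [263.802, 566.58, 239.675] pointing down, gripper open.
Joint ranges: [-3, 3], [-0.9, 2.11], [0.09, 2.58], [-1.31, 4.45], [0.11, 2.69], [-2.54, 2.54]. Speed limits (rad/s): [2.39, 2.39, 3.01, 3.14, 3.14, 3.14].

### API

Orientations are given as a rotation vector (axis times angle).
In Python, from workcell import ctrl gives the robot as it stands.
- The arm moves only by the shell command python3 jog.py FILE [OPENING], which reads ROWS from the file FILE. ROWS is a JSON object with one list for each field, all of the same length, 1 to 5, a row being the entries at one place: x, y, z (the shift in m), ax, ay, az (a rotation vector in rad); each row shifts and turns the commanded pose from where the row before left it, along the tool's axes as they then stand; what a row does not reach is not made up. A row lasts 1/12 s, in which the tool goes at most 41.7 mm and 0.125 rad, less where a joint would pass 70% of its speed; a pose out of reach is approached as far as the arm can. OPENING is the finger opening in mm, set as the command begins (- or left out keeps the last). The fingers move at their own pace and stop on an object; the grip force is fixed at half the most. Time passes only in rows, so rows that do not move let the fingers close. It prints the time, the measured TCP pose, the force, the opening and the grip force at its end. Input that does not fit is refused with a message, and nothing moves.
- ctrl.get_obs(): the state, without advancing time (a new reading comes with each control period).
- ctrl.get_image(name): name is "scene" or "top" or "wrist"; returns a dict with "img" (384x512x3 uint8, red, green, blue), "fx", "fy", "cx", "cy" (pixels), "R" (3x3) and "t" (3): a world point X has camera coordinates R X + t. Camera axes: x right, y down, z forward; pixel columns grow to the right and rows downward; lengths in mm; the calibration is good to about 2 mm. A picture is of the moment at which its call begins. There is no depth.
- ctrl.close_job(): hands the job in; it is judged then, once.
The state is a dict: "t": time; "qpos": joint angles; "qvel": joint speeds; "joint_torque": joint torques, N m; "ee_pos": TCP position; "orientation": TCP orientation; "ft_force": force on the tool from outside, world axes, zero at the start; "moment": the same for the moment, N m; "width": finger opening in mm; "grasp_force": force on a finger pad.
Only numpy, scipy, OpenCV 4.12 (cv2) and the standard library are available. Lean on these libraries where they do the work, as an engineer would, in place of code of your own. Each camera call takes 0.05 s, during which the arm holds its last target. There are 200 camera calls.

### The job

The red-capped canister has run out: find the flip sign that stands right behind it and spin its tile half a turn in its stand, so that the red side faces out of the alcove, away from the robot, and the tile stands upright again. Do not shove the stand out of its place, and leave the other sign, the canister, the jar, the mug and the measuring cup as they are.

Things in the scene. Friction and masses are not known exactly. Their poses are not given: they have to be found in the camera images.
- can_stand: Flip-sign stand of the canister, loose, about 1.1 kg. Steel foot 90 (x) x 164 (y) x 8 mm; two upright strips 18 (x) x 5 (y) mm, 134 mm apart inside, 89 mm high, open at the top; brass thumb screws reach out to y = +-80 mm. Origin: centre of the foot's underside. +x is the sign's front (out of the alcove, away from the robot, within 20 degrees); z up. Pivot axis along y, 80 mm above the origin.
- can_tile (a joint): Turn of the canister's sign tile about its pivot, rad, no stops. 0: upright, green to the front (stand's +x); grows as the top edge tips to the front; +3.14 or -3.14: upright, red to the front. Starts within 0.3 of 0. Balanced; light friction (0.03 N m, 1 N at the edge) holds it at any angle. The sign to turn; the canister's centre is 125 to 150 mm in front of it.
- can_red (a point): 1 mm off the middle of the red face of the canister's tile (empty-jar outline, printed head down), 5 mm from the pivot axis; turns with the tile. Looks towards the robot at the start; the other face is green with a filled jar. The tile is a board 120 (y) x 84 (high) x 8 mm, 70 g.
- can_edge (a point): Middle of the edge of the canister's tile that is on top when green faces the front; turns with the tile. The tile hangs at mid height: its upper and lower edges swing at 42 mm from the pivot axis and clear the foot by 30 mm; its sides clear the uprights by 7 mm.
- can_screw (a point): End of the +y thumb screw of the canister's sign stand: 80 mm along y, 80 mm up in the stand's frame.
- jar_stand: Flip-sign stand of the square jar, loose, about 1.1 kg. Steel foot 90 (x) x 164 (y) x 8 mm; two upright strips 18 (x) x 5 (y) mm, 134 mm apart inside, 89 mm high, open at the top; brass thumb screws reach out to y = +-80 mm. Origin: centre of the foot's underside. +x is the sign's front (out of the alcove, away from the robot, within 20 degrees); z up. Pivot axis along y, 80 mm above the origin.
- jar_tile (a joint): Turn of the square jar's sign tile about its pivot, rad, no stops. 0: upright, green to the front (stand's +x); grows as the top edge tips to the front; +3.14 or -3.14: upright, red to the front. Starts within 0.3 of 0. Balanced; light friction (0.03 N m, 1 N at the edge) holds it at any angle. The look-alike sign, to be left as it is.
- jar_red (a point): 1 mm off the middle of the red face of the square jar's tile (empty-jar outline, printed head down), 5 mm from the pivot axis; turns with the tile. Looks towards the robot at the start; the other face is green with a filled jar. The tile is a board 120 (y) x 84 (high) x 8 mm, 70 g.
- jar_edge (a point): Middle of the edge of the square jar's tile that is on top when green faces the front; turns with the tile. The tile hangs at mid height: its upper and lower edges swing at 42 mm from the pivot axis and clear the foot by 30 mm; its sides clear the uprights by 7 mm.
- canister: White round plastic canister with a ribbed red twist cap, 70 mm across (cap 77 mm), 112 mm high, empty, 0.12 kg. Origin: centre of its underside, z up. It stands in front of (beyond, on the +x side of) its own sign.
- jar: Square glass jar of pasta with a steel lid, 68 x 68 mm, 94 mm high. Origin: centre of its underside, z up. It stands in front of the other sign.
- mug: Beige ceramic mug, 82 mm across, 92 mm high, handle to its +y. Origin: centre of its underside. Stands off to one side.
- measure: Stainless steel measuring cup, 76 mm across, 52 mm high, flat handle reaching 120 mm to its +y at the rim. Origin: centre of its underside. Stands off to one side.

How it is judged:
By the outcome, as a careful person would: the job done as asked, in the order asked, and still so for the second after the job is handed in, with the robot touching nothing.
It also fails if it takes over 38 s, if anything falls off the work surface, if the arm or the gripper's body presses on something with over 40 N, if the wrist force passes 120 N, or if a joint passes its speed limit or range.

## Working session

There is one attempt and no reset: what is moved stays moved. The work goes in short steps, Python scripts to look and compute and a shell command to move; the robot and the scene stay as the last step left them, time stands still between calls to the robot, and variables do not carry over. Pictures are saved under pics/ and viewed, at most 10 in all, crops included, and the job is handed in when it is done.

```bash
ls; mkdir -p pics; python3 - <<'E'
from workcell import ctrl
import cv2,numpy as np
o=ctrl.get_obs();print(o['t'],o['ee_pos'],o['orientation'],o['width'])
for n in ("scene","top"):
    d=ctrl.get_image(n);print(n,d['fx'],d['cx'],d['cy'],np.round(d['R'],4).tolist(),np.round(d['t'],1).tolist())
    np.savez(f'pics/{n}0.npz',**d)
    cv2.imwrite(f'pics/{n}0.png',cv2.resize(d['img'][:,:,::-1],(800,600),interpolation=cv2.INTER_CUBIC))
E
```

```text
jog.py
pics
workcell.py
0.0 [263.57572638 566.11552802 238.90309258] [-6.79095653e-01 -3.06695591e+00  2.30326595e-03] 88.12690672817355
scene 476.28168040887135 251.26654430618515 195.16782279286747 [[0.7008, 0.7133, -0.0101], [0.5005, -0.5018, -0.7055], [-0.5083, 0.4894, -0.7086]] [-441.3, -244.1, 2252.4]
top 353.0021224113288 263.3330139256378 189.44655059585853 [[0.0258, -0.9994, 0.0243], [-0.9969, -0.0275, -0.074], [0.0747, -0.0223, -0.997]] [-20.8, 615.6, 1212.2]
```

View pics/scene0.png

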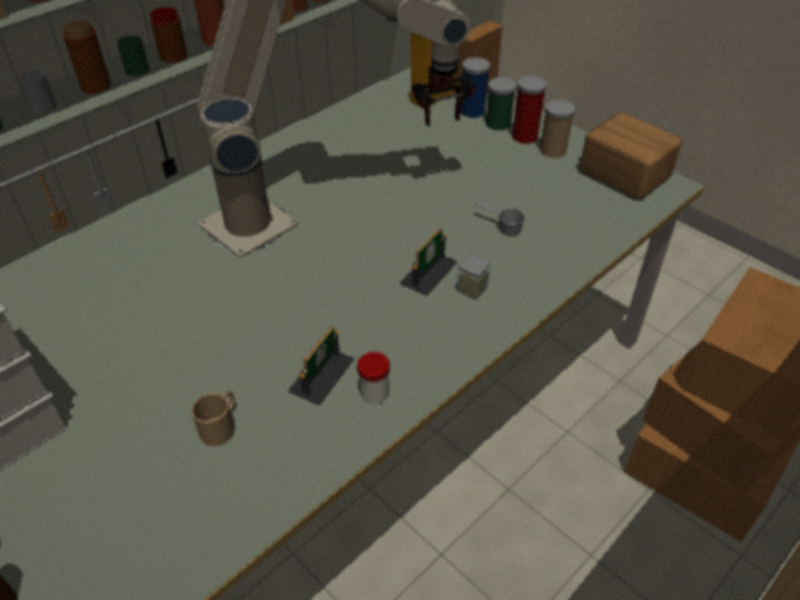

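View pics/top0.png

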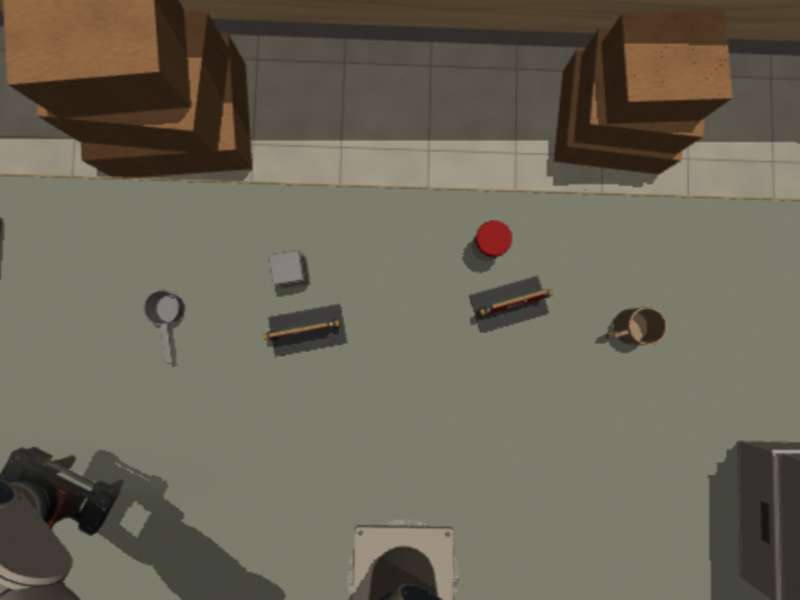

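The scene shows the red-capped canister at (373,375) with its sign behind it at (320,362). In the top view its foot has corners at about (470,296), (541,277), (552,312) and (480,331) in the 800-pixel image. The look-alike sign at (305,329) is the jar's. Next I'll fit the foot's pose.

```bash
cat > h.py <<'E'
import numpy as np,cv2
def ray(d,u,v,z):
    R,t=np.array(d['R']),np.array(d['t']); c=-R.T@t
    r=R.T@np.array([(u-d['cx'])/d['fx'],(v-d['cy'])/d['fy'],1]); return c+r*(z-c[2])/r[2]
def proj(d,X):
    c=np.array(d['R'])@X+d['t']; return np.array([d['cx']+d['fx']*c[0]/c[2],d['cy']+d['fy']*c[1]/c[2]])
E
python3 - <<'E'
from h import *
d=np.load('pics/top0.npz'); im=d['img'][:,:,::-1]
s=512/800
x0,y0,x1,y1=290,165,365,220
c=im[y0:y1,x0:x1].astype(int)
g=c.max(2); m=((g<85)|(c.max(2)-c.min(2)>60)).astype(np.uint8)
big=cv2.resize(im[y0:y1,x0:x1],None,fx=10,fy=10,interpolation=cv2.INTER_CUBIC)
n,l,st,ce=cv2.connectedComponentsWithStats(m)
k=1+np.argmax(st[1:,4]); cs,_=cv2.findContours((l==k).astype(np.uint8),0,1)
r=cv2.minAreaRect(max(cs,key=cv2.contourArea)); b=cv2.boxPoints(r)
cv2.polylines(big,[((b+.5)*10).astype(int)],True,(0,255,0),1)
cv2.imwrite('pics/foot.png',big)
P=np.array([ray(d,u+x0,v+y0,6) for u,v in b]);print(P.round(1),P.mean(0),[np.linalg.norm(P[i]-P[i-1]) for i in range(4)])
for i in range(4): 
    e=P[i]-P[i-1];print(np.degrees(np.arctan2(e[1],e[0])))
print(ray(d,493*s,239*s,112))
e=np.load('pics/scene0.npz')
E
```

```text
[[ 619.5 -121.9    6. ]
 [ 680.1 -311.2    6. ]
 [ 592.7 -337.4    6. ]
 [ 533.  -148.8    6. ]] [ 606.33211721 -229.83080609    6.        ] [np.float64(90.59731908613583), np.float64(198.74901141364063), np.float64(91.23777963763554), np.float64(197.81163075710109)]
17.307417864080602
-72.26596482589426
-163.27892287865873
107.55192913335978
[ 734.08517992 -170.63511023  112.        ]
```

View pics/foot.png

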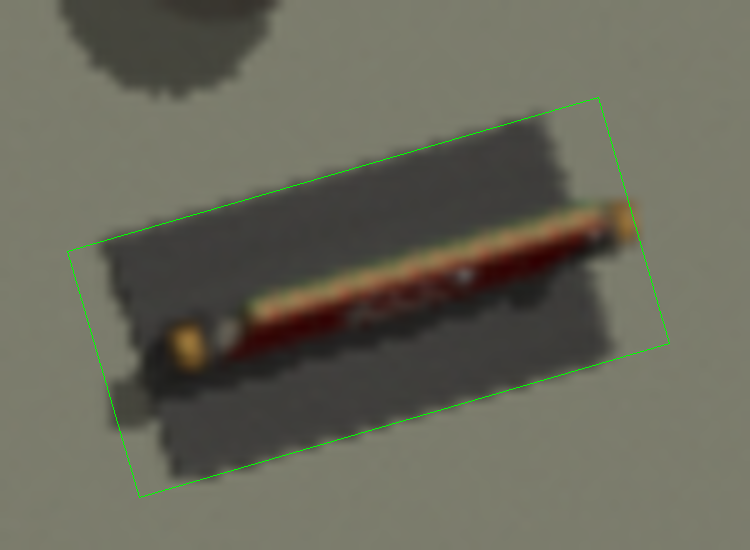

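The crop shows the foot's corners at about (103,243), (543,115), (612,350) and (177,478). The screws are at (188,345) and (625,222), and the tile's top edge runs from (253,308) to (605,212).

```bash
python3 - <<'E'
from h import *
d=np.load('pics/top0.npz')
f=lambda u,v,z: ray(d,290+u/10-.5,165+v/10-.5,z)
A,B,C,D=[f(*p,7) for p in((103,243),(543,115),(612,350),(177,478))]
print(A,B,C,D); print([np.linalg.norm(x) for x in(A-B,B-C,C-D,D-A)])
ctr=(A+B+C+D)/4; y=(A-B)+(D-C); x=(A-D)+(B-C)
print(ctr,np.degrees(np.arctan2(y[1],y[0]))-90,np.degrees(np.arctan2(x[1],x[0])))
s1,s2=f(188,345,83),f(625,222,83);print('screws',s1,s2,(s1+s2)/2,np.linalg.norm(s1-s2))
a=np.radians((np.degrees(np.arctan2(y[1],y[0]))-90+np.degrees(np.arctan2(x[1],x[0])))/2)
xs=np.array([np.cos(a),np.sin(a),0]);print('yaw',a)
e1,e2=f(253,308,121),f(605,212,121);print('edge',e1,e2,(e1+e2)/2-ctr,((e1+e2)/2-ctr)@xs,np.linalg.norm(e1-e2))
E
cat > w.py <<'E'
import sys;from h import *;from workcell import ctrl
from scipy.spatial.transform import Rotation as R
# target in stand frame: sx, sy of TCP, z ; prints shift in tool axes, residual rotation, state
a=.31;S=np.array([[np.cos(a),-np.sin(a),0],[np.sin(a),np.cos(a),0],[0,0,1.]]);P=np.array([606.5,-226.5,0])
o=ctrl.get_obs();T=R.from_rotvec(o['orientation']).as_matrix()
print('t',o['t'],'stand-frame TCP',(S.T@(o['ee_pos']-P)).round(1),'F',(S.T@o['ft_force']).round(1))
W=np.column_stack([S[:,1],S[:,0],[0,0,-1.]])
print('rot',R.from_matrix(T.T@W).as_rotvec().round(3))
if len(sys.argv)>3: print('shift in aligned tool axes',(W.T@(P+S@np.array(sys.argv[1:4],float)-o['ee_pos'])).round(1))
E
echo '{"x": [0, 0, 0, 0, 0], "y": [0, 0, 0, 0, 0], "z": [0, 0, 0, 0, 0], "ax": [0, 0, 0, 0, 0], "ay": [0, 0, 0, 0, 0], "az": [0.12, 0.12, 0.12, 0.12, 0.12]}' > next.json && python3 jog.py next.json 0
echo '{"x": [0, 0], "y": [0, 0], "z": [0, 0], "ax": [0, 0], "ay": [0, 0], "az": [0.12, 0.106]}' > next.json && python3 jog.py next.json; python3 w.py -60 0 200
```

```text
t: 0.52
ee_pos: [263.7, 566.3, 239.2]
orientation: [1.563, 2.725, -0.002]
ft_force: [-0.8, -0.0, 0.1]
width: 57.9
grasp_force: 0.0
t: 0.68
ee_pos: [263.7, 566.3, 239.2]
orientation: [1.861, 2.531, -0.001]
ft_force: [0.2, -0.8, -1.0]
width: 44.4
grasp_force: 0.0
t 0.6833 stand-frame TCP [-84.6 859.6 239.2] F [-0.  -0.8 -1. ]
rot [-0.001  0.001 -0.007]
shift in aligned tool axes [-859.6   24.6   39.2]
```

Careful with the scale: shifts go in m. That gives: -39 mm is -0.039, 1 mm is 0.001.

```bash
echo '{"x": [-0.039, -0.039, -0.039, -0.039, -0.039], "y": [0.001, 0.001, 0.001, 0.001, 0.001], "z": [0, 0, 0, 0, 0], "ax": [0, 0, 0, 0, 0], "ay": [0, 0, 0, 0, 0], "az": [0, 0, 0, 0, 0]}' > next.json && python3 jog.py next.json>/dev/null
echo '{"x": [-0.039, -0.039, -0.039, -0.039, -0.039], "y": [0.001, 0.001, 0.001, 0.001, 0.001], "z": [0, 0, 0, 0, 0], "ax": [0, 0, 0, 0, 0], "ay": [0, 0, 0, 0, 0], "az": [0, 0, 0, 0, 0]}' > next.json && python3 jog.py next.json>/dev/null
echo '{"x": [-0.039, -0.039, -0.039, -0.039, -0.039], "y": [0.001, 0.001, 0.001, 0.001, 0.001], "z": [0, 0, 0, 0, 0], "ax": [0, 0, 0, 0, 0], "ay": [0, 0, 0, 0, 0], "az": [0, 0, 0, 0, 0]}' > next.json && python3 jog.py next.json>/dev/null
echo '{"x": [-0.039, -0.039, -0.039, -0.039, -0.039], "y": [0.001, 0.001, 0.001, 0.001, 0.001], "z": [0, 0, 0, 0, 0], "ax": [0, 0, 0, 0, 0], "ay": [0, 0, 0, 0, 0], "az": [0, 0, 0, 0, 0]}' > next.json && python3 jog.py next.json
python3 w.py -60 0 125
```

```text
t: 2.35
ee_pos: [520.0, -172.4, 239.4]
orientation: [-1.853, -2.536, 0.0]
ft_force: [0.1, 0.6, 0.1]
width: 0.4
grasp_force: 0.0
t 2.35 stand-frame TCP [-65.8  77.9 239.4] F [0.3 0.6 0.1]
rot [-0.    -0.    -0.001]
shift in aligned tool axes [-77.9   5.8 114.4]
```

```bash
echo '{"x": [-0.026, -0.026, -0.026, 0, 0], "y": [0.002, 0.002, 0.002, 0, 0], "z": [0.01, 0.028, 0.028, 0.028, 0.02], "ax": [0, 0, 0, 0, 0], "ay": [0, 0, 0, 0, 0], "az": [0, 0, 0, 0, 0]}' > next.json && python3 jog.py next.json
python3 w.py -10 0 125
python3 - <<'E'
from h import *;from workcell import ctrl
for n,b in(("wrist",None),("scene",(170,190,270,270))):
    d=ctrl.get_image(n);i=d['img'][:,:,::-1]
    if b:i=i[b[1]:b[3],b[0]:b[2]]
    if n=='wrist':w=cv2.resize(i,(400,300))
    else:s=cv2.resize(i,(400,320),interpolation=cv2.INTER_CUBIC)
cv2.imwrite('pics/a1.png',np.hstack([w,s[:300]]))
E
```

```text
t: 2.77
ee_pos: [548.7, -244.0, 122.8]
orientation: [-1.854, -2.533, 0.001]
ft_force: [-0.2, 0.3, -0.3]
width: 0.2
grasp_force: 0.0
t 2.7667 stand-frame TCP [-60.4   1.  122.8] F [-0.1  0.4 -0.3]
rot [-0.002 -0.002 -0.003]
shift in aligned tool axes [-1.  50.4 -2.2]
```

View pics/a1.png

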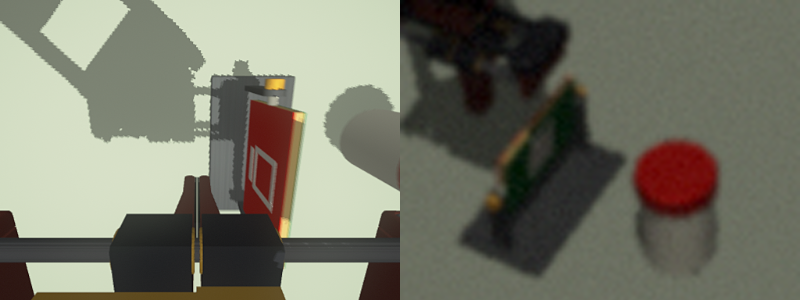

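The wrist view shows the red face at (275,165), in front of the closed fingertips at (195,190). The scene crop shows the fingers on the robot side of the tile, with everything clear. I'll push the top edge over.

To row units: 12 mm is 0.012, 16 mm is 0.016.

```bash
echo '{"x": [0, 0, 0, 0, 0], "y": [0.016, 0.014, 0.012, 0.012, 0.012], "z": [0, 0, 0, 0, 0], "ax": [0, 0, 0, 0, 0], "ay": [0, 0, 0, 0, 0], "az": [0, 0, 0, 0, 0]}' > next.json && python3 jog.py next.json; python3 w.py
echo '{"x": [0, 0, 0, 0, 0], "y": [0.01, 0.01, 0.005, 0, 0], "z": [0, 0.003, 0.005, 0.008, 0.008], "ax": [0, 0, 0, 0, 0], "ay": [0, 0, 0, 0, 0], "az": [0, 0, 0, 0, 0]}' > next.json && python3 jog.py next.json; python3 w.py 25 0 77
```

```text
t: 3.28
ee_pos: [613.2, -222.4, 126.6]
orientation: [1.852, 2.537, -0.0]
ft_force: [-0.7, -0.1, 0.5]
width: 0.5
grasp_force: 0.5
t 3.2833 stand-frame TCP [  7.7   1.9 126.6] F [-0.8  0.1  0.5]
rot [ 0.     0.    -0.001]
t: 3.7
ee_pos: [636.8, -215.1, 101.1]
orientation: [1.852, 2.536, 0.001]
ft_force: [1.2, 0.1, 1.3]
width: 0.6
grasp_force: 0.8
t 3.7 stand-frame TCP [ 32.3   1.6 101.1] F [ 1.2 -0.3  1.3]
rot [ 0.001  0.001 -0.001]
shift in aligned tool axes [-1.6 -7.3 24.1]
```

To row units: 8 mm is 0.008, 6 mm is 0.006.

```bash
echo '{"x": [0, 0, 0, 0, 0], "y": [0, -0.002, -0.002, -0.002, 0], "z": [0.008, 0.008, 0.008, 0.006, 0], "ax": [0, 0, 0, 0, 0], "ay": [0, 0, 0, 0, 0], "az": [0, 0, 0, 0, 0]}' > next.json && python3 jog.py next.json; python3 w.py
python3 - <<'E'
from h import *;from workcell import ctrl
for n,b in(("top",(290,165,365,220)),("scene",(170,190,270,270))):
    d=ctrl.get_image(n);i=d['img'][:,:,::-1][b[1]:b[3],b[0]:b[2]]
    i=cv2.resize(i,(400,300),interpolation=cv2.INTER_CUBIC)
    w=i if n=='top' else np.hstack([w,i])
cv2.imwrite('pics/a2.png',w)
E
```

```text
t: 4.12
ee_pos: [628.7, -216.9, 69.7]
orientation: [-1.852, -2.534, 0.002]
ft_force: [-0.1, 0.3, 0.2]
width: 0.7
grasp_force: 0.0
t 4.1167 stand-frame TCP [24.1  2.3 69.7] F [0.  0.4 0.2]
rot [-0.003 -0.002 -0.002]
```

View pics/a2.png

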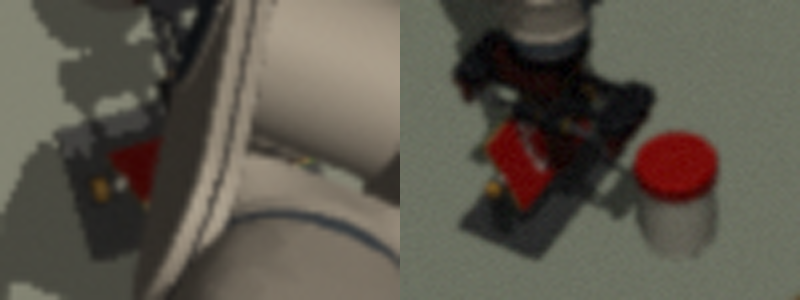

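The scene crop shows red facing front and up at (525,165), with the tile tilted by about 130–140°. The canister and stand haven't moved. I'll draw the lower half back towards the robot with the finger's rear face.

To row units: 4 mm is 0.004, -2 mm is -0.002.

```bash
echo '{"x": [0, 0, 0, 0], "y": [0, -0.002, -0.002, 0], "z": [0.004, 0, 0, 0], "ax": [0, 0, 0, 0], "ay": [0, 0, 0, 0], "az": [0, 0, 0, 0]}' > next.json && python3 jog.py next.json; python3 w.py
echo '{"x": [0, 0, 0], "y": [-0.001, -0.001, 0], "z": [0, 0, 0], "ax": [0, 0, 0], "ay": [0, 0, 0], "az": [0, 0, 0]}' > next.json && python3 jog.py next.json; python3 w.py
```

```text
t: 4.55
ee_pos: [626.5, -218.3, 67.9]
orientation: [1.853, 2.537, 0.0]
ft_force: [0.9, 0.2, -0.1]
width: 0.4
grasp_force: 0.1
t 4.55 stand-frame TCP [21.6  1.7 67.9] F [ 0.9 -0.1 -0.1]
rot [ 0.     0.    -0.001]
t: 4.8
ee_pos: [624.8, -218.9, 67.9]
orientation: [1.853, 2.537, 0.0]
ft_force: [0.4, 0.4, 0.3]
width: 0.6
grasp_force: 0.4
t 4.8 stand-frame TCP [19.7  1.6 67.9] F [0.5 0.2 0.3]
rot [ 0.     0.    -0.001]
```

```bash
python3 - <<'E'
from h import *;from workcell import ctrl
for n,b in(("wrist",None),("scene",(170,190,270,265))):
    d=ctrl.get_image(n);i=d['img'][:,:,::-1]
    if b:i=i[b[1]:b[3],b[0]:b[2]]
    i=cv2.resize(i,(400,300),interpolation=cv2.INTER_CUBIC)
    w=i if n=='wrist' else np.hstack([w,i])
cv2.imwrite('pics/a3.png',w)
E
```

```text
(no output)
```

View pics/a3.png

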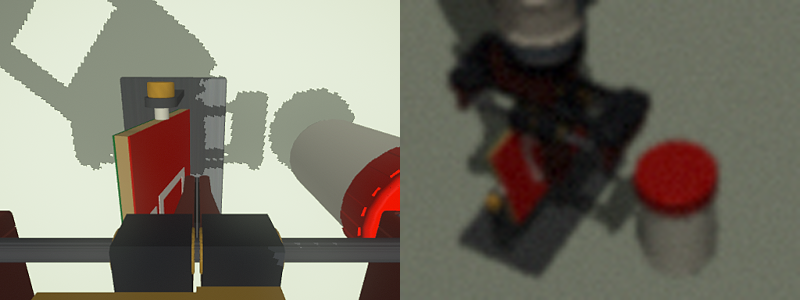

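The wrist view shows red facing the canister. The upper edge at (140,125) still leans towards the robot. I'll continue slowly.

```bash
for k in 1; do echo '{"x": [0, 0, 0, 0], "y": [-0.001, -0.001, -0.001, 0], "z": [0, 0, 0, 0], "ax": [0, 0, 0, 0], "ay": [0, 0, 0, 0], "az": [0, 0, 0, 0]}' > next.json && python3 jog.py next.json|grep -E "ft"; python3 w.py
echo '{"x": [0, 0, 0], "y": [-0.001, -0.001, 0], "z": [0, 0, 0], "ax": [0, 0, 0], "ay": [0, 0, 0], "az": [0, 0, 0]}' > next.json && python3 jog.py next.json|grep ft; python3 w.py; done
python3 - <<'E'
from h import *;from workcell import ctrl
d=ctrl.get_image('wrist');cv2.imwrite('pics/a4.png',d['img'][:,:,::-1])
E
```

```text
ft_force: [0.9, 0.3, 0.3]
t 5.2333 stand-frame TCP [16.5  1.8 67.6] F [ 1.  -0.   0.3]
rot [-0.    -0.    -0.001]
ft_force: [4.0, 0.9, -1.6]
t 5.4833 stand-frame TCP [15.   1.7 67.7] F [ 4.1 -0.4 -1.6]
rot [ 0.001  0.    -0.001]
```

View pics/a4.png

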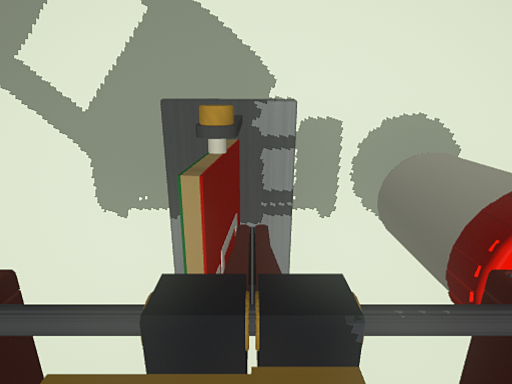

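Force rises to 4 N, so the finger is flush and the tile is nearly upright. I'll back off forwards, rise, and centre over the tile with the gripper open to check the angle and square it with a pinch.

```bash
echo '{"x": [0, 0, 0, 0, 0], "y": [0.004, 0.006, 0.006, 0, 0], "z": [0, -0.002, -0.02, -0.035, -0.035], "ax": [0, 0, 0, 0, 0], "ay": [0, 0, 0, 0, 0], "az": [0, 0, 0, 0, 0]}' > next.json && python3 jog.py next.json>/dev/null
echo '{"x": [0, 0, 0], "y": [-0.015, -0.015, 0], "z": [-0.01, -0.005, 0], "ax": [0, 0, 0], "ay": [0, 0, 0], "az": [0, 0, 0]}' > next.json && python3 jog.py next.json 60; python3 w.py 0 0 125
python3 - <<'E'
from h import *;from workcell import ctrl
d=ctrl.get_image('wrist');np.savez('pics/w5.npz',**d);w=cv2.resize(d['img'][:,:,::-1],(400,300))
d=ctrl.get_image('scene');np.savez('pics/s5.npz',**d);i=cv2.resize(d['img'][190:265,170:270,::-1],(400,300),interpolation=cv2.INTER_CUBIC)
cv2.imwrite('pics/a5.png',np.hstack([w,i]))
E
```

```text
t: 6.2
ee_pos: [605.7, -225.3, 176.7]
orientation: [1.853, 2.535, -0.001]
ft_force: [0.1, -0.6, 0.4]
width: 16.9
grasp_force: 0.0
t 6.2 stand-frame TCP [ -0.4   1.4 176.7] F [-0.1 -0.6  0.4]
rot [ 0.     0.001 -0.001]
shift in aligned tool axes [-1.4  0.4 51.7]
```

View pics/a5.png

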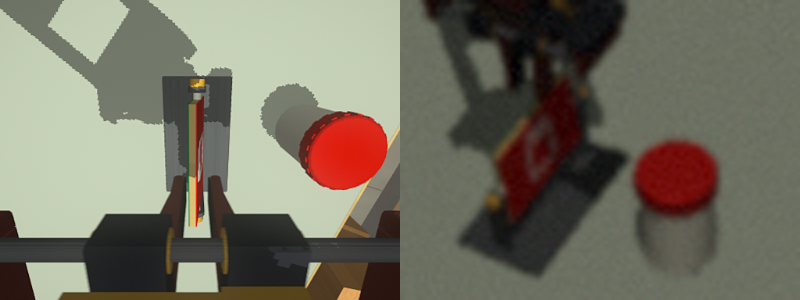

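The wrist view shows the tile's top edge at (194,150), slightly left of the screw at (198,85), so about 5–10° of lean remains. The foot is centred at x≈197 and undisturbed. In the scene crop red faces front and the jar outline stands upright. Now the soft squaring pinch.

```bash
echo '{"x": [-0.001, 0, 0, 0, 0], "y": [0, 0, 0, 0, 0], "z": [0, 0, 0, 0, 0], "ax": [0, 0, 0, 0, 0], "ay": [0, 0, 0, 0, 0], "az": [0, 0, 0, 0, 0]}' > next.json && python3 jog.py next.json 50 | grep width
echo '{"x": [0, 0, 0, 0, 0], "y": [0, 0, 0, 0, 0], "z": [0.02, 0.02, 0.012, 0.01, 0], "ax": [0, 0, 0, 0, 0], "ay": [0, 0, 0, 0, 0], "az": [0, 0, 0, 0, 0]}' > next.json && python3 jog.py next.json
echo '{"x": [0, 0, 0, 0], "y": [0, 0, 0, 0], "z": [0, 0, 0, 0], "ax": [0, 0, 0, 0], "ay": [0, 0, 0, 0], "az": [0, 0, 0, 0]}' > next.json && python3 jog.py next.json 16 |grep -E 'ft|width|grasp'
echo '{"x": [0, 0, 0], "y": [0, 0, 0], "z": [0, 0, 0], "ax": [0, 0, 0], "ay": [0, 0, 0], "az": [0, 0, 0]}' > next.json && python3 jog.py next.json 10; python3 w.py
```

```text
width: 50.0
t: 7.13
ee_pos: [605.8, -225.1, 110.4]
orientation: [-1.851, -2.534, 0.001]
ft_force: [0.3, -0.3, -0.6]
width: 49.9
grasp_force: 0.0
ft_force: [-1.3, -0.3, -0.4]
width: 26.8
grasp_force: 0.0
t: 7.72
ee_pos: [606.9, -225.7, 113.0]
orientation: [1.853, 2.537, -0.0]
ft_force: [-0.7, 0.1, 0.5]
width: 10.6
grasp_force: 0.5
t 7.7167 stand-frame TCP [  0.7   0.7 113. ] F [-0.7  0.3  0.5]
rot [ 0.     0.    -0.001]
```

Force stays under 1 N. I'll tighten to 9, release, rise and check.

```bash
echo '{"x": [0, 0, 0], "y": [0, 0, 0], "z": [0, 0, 0], "ax": [0, 0, 0], "ay": [0, 0, 0], "az": [0, 0, 0]}' > next.json && python3 jog.py next.json 9; python3 w.py
echo '{"x": [0, 0, 0, 0, 0], "y": [0, 0, 0, 0, 0], "z": [0, 0, 0, 0, 0], "ax": [0, 0, 0, 0, 0], "ay": [0, 0, 0, 0, 0], "az": [0, 0, 0, 0, 0]}' > next.json && python3 jog.py next.json 50 | grep -E 'ft|width'
echo '{"x": [0, 0, 0, 0], "y": [0, 0, 0, 0], "z": [-0.02, -0.035, -0.035, 0], "ax": [0, 0, 0, 0], "ay": [0, 0, 0, 0], "az": [0, 0, 0, 0]}' > next.json && python3 jog.py next.json |grep ee
python3 - <<'E'
from h import *;from workcell import ctrl
d=ctrl.get_image('wrist');np.savez('pics/w6.npz',**d);w=cv2.resize(d['img'][:,:,::-1],(400,300))
d=ctrl.get_image('scene');np.savez('pics/s6.npz',**d);i=cv2.resize(d['img'][190:265,170:270,::-1],(400,300),interpolation=cv2.INTER_CUBIC)
cv2.imwrite('pics/a6.png',np.hstack([w,i]))
E
```

```text
t: 7.97
ee_pos: [606.7, -225.7, 112.7]
orientation: [-1.853, -2.536, 0.001]
ft_force: [-2.8, -1.0, 1.3]
width: 9.0
grasp_force: 1.1
t 7.9667 stand-frame TCP [  0.4   0.7 112.7] F [-3.  -0.1  1.3]
rot [-0.    -0.    -0.001]
ft_force: [0.1, 0.7, 0.0]
width: 38.8
ee_pos: [610.6, -226.9, 209.7]
```

View pics/a6.png

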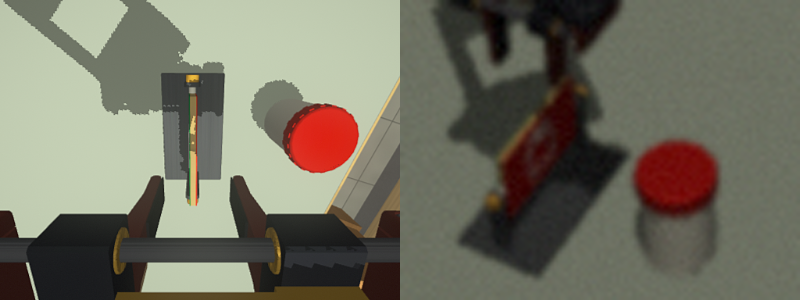

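The wrist view shows the tile's top edge at x≈193, in line with the screw at (193,80), so the tile is upright. In the scene crop red faces front, and the foot corners at (540,278) and (627,155) and the canister at (676,205) are where they were. I'll clear the arm and hand in.

```bash
echo '{"x": [0, 0, 0, 0], "y": [0, 0, 0, 0], "z": [-0.03, -0.02, 0, 0], "ax": [0, 0, 0, 0], "ay": [0, 0, 0, 0], "az": [0, 0, 0, 0]}' > next.json && python3 jog.py next.json
python3 -c "from workcell import ctrl;print(ctrl.close_job())"
```

```text
t: 9.15
ee_pos: [606.9, -225.5, 252.1]
orientation: [-1.853, -2.537, -0.0]
ft_force: [0.1, -0.0, -0.4]
width: 50.1
grasp_force: 0.0
the job is handed in; nothing more can be done
None
```

I spun the canister's sign tile half a turn, so it stands upright with red facing out. In the last pictures its stand and the canister hadn't moved, the arm never went near the other items, and I handed the job in at about 9 s.

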